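# Fetch the tin from under the wire rack with the reacher

### The arm

A 6-joint arm with a two-finger parallel gripper is mounted at the origin on the work surface. World frame = base frame: x ahead of the robot, y to its left, z up, the work surface at z = 0. Lengths are in m, angles in degrees, forces in N, time in s.
With the tool pointing down it reaches from about 0.25 to 0.725 m from the base axis. Payload 9.7 kg.
Tool frame: the origin (TCP) lies between the finger pads; the fingertips stand 25 mm ahead of it and the grasp point (between the pads) lies 6 mm ahead of it; z points along the fingers, y is the line along which they close (so a half turn about z gives the same grasp; the last joint's range is limited). The gripper opens to 85 mm and grips with 20 to 120 N. Pads are 22 mm wide; open, the fingers measure 114 mm over their backs; the gripper's body (76 mm by 85 mm) begins 54 mm behind the grasp point. The pads swing forward as they close: fully open they stand 13 mm farther back than shut.
Start: joints at [-75.917, 4.979, 10.078, 95.1, 0, 90], TCP at [0.134, -0.533, 0.256] pointing down, gripper open.
Joint ranges: [-179.16, 179.16], [-48.56, 103.87], [-65.8, 70.77], [-126.05, 130.52], [-82.76, 87.17], [-180, 180]. Speed limits (degrees/s): [127.2, 127.2, 147.25, 180, 180, 180].

### API

Orientations are given as [roll, pitch, yaw] about the fixed x, y, z axes, in that order (R = Rz(yaw) Ry(pitch) Rx(roll)).
In Python, from workcell import bot gives the robot as it stands.
- The arm moves only by the tool drive_effector, called after "Emit:" as name(argument=value, ...) on one line, values as JSON. Schema: {"type":"object","properties":{"rows":{"type":"array","items":{"type":"number"},"minItems":5,"maxItems":25},"grip_n":{"type":"number"},"only":{"type":"string"},"quiet":{"type":"boolean"},"lines":{"type":"string"}},"required":["rows"],"additionalProperties":false}. rows is one flat list of numbers that holds 1 to 5 rows one after another, with no inner brackets; each row has 5 numbers: dx, dy, dz in m, then a turn about the tool's z in degrees, then the finger opening in m; each row is the pose to reach, as a shift and turn from the pose commanded when the call began, along the tool's axes at that moment; what a row does not reach only later rows make up. A row lasts 1/12 s, in which the tool goes at most 0.0417 m and 7.16 degrees, less where a joint would pass 70% of its speed; a pose out of reach is approached as far as the arm can. The fingers move at their own pace and stop on an object; grip_n is the grip in N (left out, the last holds). Time passes only in rows, so rows that do not move let the fingers close. The tool returns the time, the measured TCP pose, the force, the opening and the grip force at its end. only (a regular expression) keeps the lines of the reply that match it, lines (a string "A,B") keeps lines A to B, and quiet returns only ok. Input that does not fit is refused with a message, and nothing moves.
- bot.get_obs(): the state, without advancing time (a new reading comes with each control period).
- bot.camera(name): name is "scene" or "top" or "wrist"; returns the picture (480x640x3 uint8, blue, green, red); there is no depth.
- bot.camera_info(name): a dict with "mtx" (3x3 intrinsics, pixels), "extrinsics" (4x4, takes a point from camera to world coordinates). Camera axes: x right, y down, z forward; pixel columns grow to the right and rows downward; lengths in m; the calibration is good to about 2 mm. A picture is of the moment at which its call begins: read the wrist's pose just before it. camera_info takes no time and is no camera call; for the wrist camera it gives the pose at the moment of the call.
- bot.job_done(): hands the job in; it is judged then, once.
The state is a dict: "time": time; "q": joint angles; "qd": joint speeds; "joint_efforts": joint torques, N m; "ee_pos": TCP position; "tcp_rot": TCP orientation; "wrist_force": force on the tool from outside, world axes, zero at the start; "torque": the same for the moment, N m; "opening": finger opening in m; "grasp_force": force on a finger pad.
Only numpy, scipy, OpenCV 4.12 (cv2) and the standard library are available. Lean on these libraries where they do the work, as an engineer would, in place of code of your own. Each camera call takes 0.05 s, during which the arm holds its last target. There are 200 camera calls.

### The job

A round tin stands out of reach under the low wire rack on the bench. Take the reacher, squeeze its trigger to close both jaws on the tin, draw it out of the rack's open front in the closed jaws and leave it standing wholly on the cork square; then let the jaws open, back them clear of the tin and lay the reacher flat on the bench. Never touch the tin with the gripper, do not tip it over, and leave the carton, the glass jar and the tape roll where they are.

Things in the scene. Friction and masses are not known exactly. Their poses are not given: they have to be found in the camera images.
- reacher: Squeeze reacher lying flat on the bench, 320 mm long, 36 mm high, 0.3 kg. Origin on the bench under the middle of its grip; x along the shaft to the jaws, y left, z up. 60 mm wide black blocks close off the grip behind (x -74 to -52 mm) and in front (x 47 to 77); then come an aluminium shaft, a 90 mm wide cross-head and two jaws that end at x 245 mm.
- grip (a point): Middle of the grip, 20 mm above the reacher's origin. Pinch from above across y within x +-35 mm, z 5 to 35 mm: black handle bar's outer face at y -30 mm, grey trigger bar's at y +30 mm released (60 mm across; 40 squeezed). At 57 mm across it is held with jaws nearly open. A gripper closing evenly shifts the tool to its own +y by half the trigger travel.
- trigger (a joint): Trigger travel in m towards the handle: 0 released, 0.020 fully squeezed; spring 6 N rising to 12 N. Both jaws turn in 25 rad per m: at 0 each points 0.35 rad outwards (tips about 120 mm apart inside, jaws 150 mm over all), at 0.014 they are parallel, 68 mm apart; they grip the tin at about 0.0155. A 40 N squeeze on the grip holds it well.
- head (a point): Middle of the front face of the reacher's cross-head, 158 mm ahead of the reacher's origin, 21 mm up: the jaws' pivots are beside it.
- jaw_mid (a point): Point midway between the jaws where the tin's axis should lie when the jaws close: 210 mm ahead of the reacher's origin along its x, on its centre line, 22 mm up.
- jaw_left: Left (+y) jaw of the reacher, a grey bar 90 mm long, 8 mm thick, 7 to 37 mm above the bench, with a small inward-turned tip. Origin on its pivot (reacher x 155, y +38 mm), x along the jaw.
- jaw_right: Right (-y) jaw, the mirror image; pivot at reacher x 155, y -38 mm.
- tin: Round steel tin with a white band, 64 mm in diameter, 66 mm high, 0.1 to 0.2 kg, standing under the rack. Origin at the centre of its underside, z up.
- carton: Square cardboard carton, 70 x 70 x 60 mm, 0.4 kg, standing under the rack beside the tin, about 150 mm from it centre to centre. Origin at the centre of its underside. Leave it alone.
- rack: Low white wire rack fixed to the bench, 360 mm wide (its y), 220 mm deep (its x). Wires 97 to 105 mm above the bench, thin legs at the corners (x +-110, y +-180 mm), open below. Origin on the bench under its centre; x points into the gap from the open front (x -110 mm) to the back. Tin and carton stand 75 to 120 mm behind the front edge.
- pad: Square of cork 150 x 150 mm let flush into the bench mat (no step, things slide over it). Origin at its centre on the bench, x and y along its sides.
- jar: Glass jar with a dark lid, 66 mm in diameter, 100 mm high, on the bench. Leave it alone. Origin under its centre.
- tape_roll: Paper tape roll lying flat, 100 mm in diameter, 48 mm high, on the bench. Leave it alone. Origin under its centre.

How it is judged:
By the outcome, as a careful person would: the job done as asked, in the order asked, and still so for the second after the job is handed in, with the robot touching nothing.
It also fails if it takes over 48 s, if anything falls off the work surface, if the arm or the gripper's body presses on something with over 40 N, if the wrist force passes 120 N, or if a joint passes its speed limit or range.

## Working session

There is one attempt and no reset: what is moved stays moved. The work goes in short steps, Python scripts to look and compute and a tool call to move; the robot and the scene stay as the last step left them, time stands still between calls to the robot, and variables do not carry over. Pictures are saved under pics/ and viewed, at most 12 in all, crops included, and the job is handed in when it is done.

```bash
ls; mkdir -p pics; python3 - <<'E'
from workcell import bot
import cv2,numpy as np
for n in("top","scene"):
    cv2.imwrite(f"pics/{n}0.png",bot.camera(n)); i=bot.camera_info(n); print(n,np.round(i["mtx"],1).tolist(),np.round(i["extrinsics"],4).tolist())
o=bot.get_obs();print(o["time"],o["ee_pos"],o["tcp_rot"],o["opening"])
E
```

```text
pics
workcell.py
top [[567.5, 0.0, 323.2], [0.0, 567.5, 232.6], [0.0, 0.0, 1.0]] [[0.0098, -0.9847, 0.1739, 0.3622], [-0.9999, -0.0078, 0.0123, 0.0578], [-0.0108, -0.174, -0.9847, 1.2923], [0.0, 0.0, 0.0, 1.0]]
scene [[443.8, 0.0, 325.2], [0.0, 443.8, 240.1], [0.0, 0.0, 1.0]] [[0.5037, 0.7261, -0.4681, 1.0467], [0.8639, -0.4222, 0.2747, -0.1949], [0.0019, -0.5427, -0.8399, 0.8598], [0.0, 0.0, 0.0, 1.0]]
0.1 [ 0.13380125 -0.53329864  0.25566649] [-1.79932028e+02 -6.35440021e-04  1.40852990e+01] 0.08550379519631546
```

View pics/top0.png

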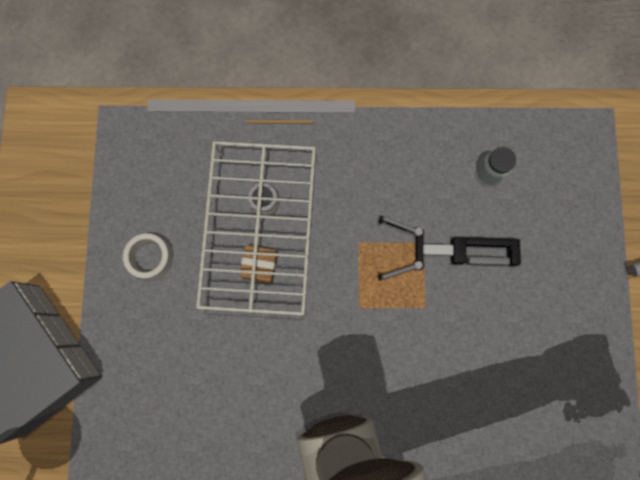

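View pics/scene0.png

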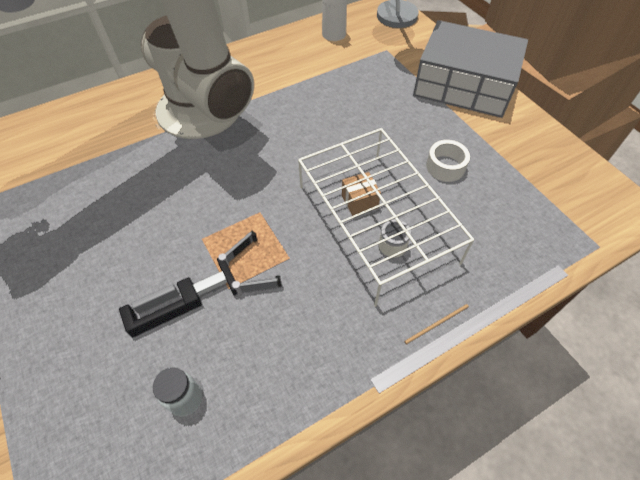

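The top view shows the reacher at about (470,250) px pointing left, with its jaw tips at (381,220) and (380,276). The tin is at (263,196) under the rack, whose open front is its right edge, and the carton is at (258,263). The pad is centred near (392,275), the jar is at (500,160) and the tape at (147,256). I'll zoom in for accuracy.

```bash
cat > h.py <<'E'
import numpy as np
from workcell import bot
def px2w(n,u,v,z,info=None):
    i=info or bot.camera_info(n); E=np.array(i["extrinsics"]); d=E[:3,:3]@np.linalg.inv(i["mtx"])@[u,v,1]
    return (E[:3,3]+d*(z-E[2,3])/d[2])[:2]
def w2px(n,p):
    i=bot.camera_info(n); E=np.array(i["extrinsics"]); c=E[:3,:3].T@(np.array(p)-E[:3,3]); c=np.array(i["mtx"])@c; return c[:2]/c[2]
E
python3 - <<'E'
import cv2
a=cv2.imread("pics/top0.png")
l=cv2.resize(a[135:335,190:330],None,fx=2.8,fy=2.8,interpolation=cv2.INTER_CUBIC)
r=cv2.resize(a[135:335,350:530],None,fx=2.2,fy=2.2,interpolation=cv2.INTER_CUBIC)
r=cv2.copyMakeBorder(r,0,560-440,0,0,cv2.BORDER_CONSTANT)
cv2.imwrite("pics/c0.png",cv2.hconcat([l,r])); print(l.shape,r.shape)
from h import *
P={"rackFL":(316,149,.101),"FR":(303,314,.101),"BL":(215,143,.101),"BR":(198,307,.101),"tin":(263,196,.066),"carton":(258,263,.06),
"pad1":(360,243,0),"pad2":(425,243,0),"pad3":(425,308,0),"pad4":(358,307,0),"pivR":(419,231,.037),"pivL":(418,265,.037),"tipR":(381,220,.037),"tipL":(380,276,.037),"rear1":(520,238,.036),"rear2":(520,264,.036),"jar":(502,160,.1),"tape":(147,256,.048)}
for k,(u,v,z) in P.items(): print(k,px2w("top",u,v,z).round(4))
E
```

```text
(560, 392, 3) (560, 396, 3)
rackFL [0.7583 0.0902]
FR [0.4003 0.113 ]
BL [0.7706 0.3124]
BR [0.4127 0.3326]
tin [0.6603 0.2077]
carton [0.5111 0.2151]
pad1 [ 0.5667 -0.0111]
pad2 [ 0.5679 -0.1606]
pad3 [ 0.4195 -0.1574]
pad4 [ 0.4203 -0.0064]
pivR [ 0.5892 -0.1415]
pivL [ 0.5125 -0.1377]
tipR [ 0.6137 -0.0565]
tipL [ 0.4873 -0.0533]
rear1 [ 0.5752 -0.3667]
rear2 [ 0.5167 -0.3638]
jar [ 0.7362 -0.3148]
tape [0.5261 0.4636]
```

View pics/c0.png

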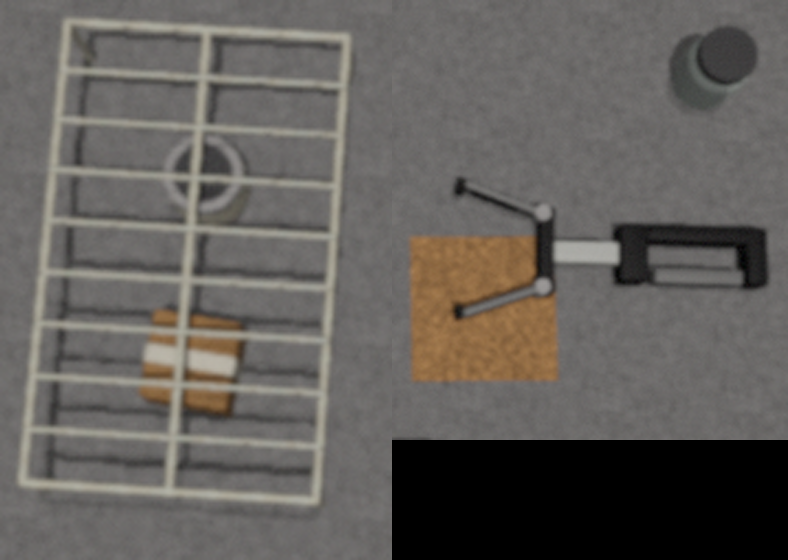

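```bash
cat > rel.py <<'E'
import sys; from h import *
x,y,z,w=map(float,sys.argv[1:5]); o=bot.get_obs(); a=np.radians(o["tcp_rot"][2]); d=np.array([x,y,z])-o["ee_pos"]
print("rel",np.round([d[0]*np.cos(a)+d[1]*np.sin(a), d[0]*np.sin(a)-d[1]*np.cos(a), -d[2], o["tcp_rot"][2]-w],4),"pos",o["ee_pos"].round(4),o["tcp_rot"].round(2),"t",round(o["time"],2))
E
```

Emit:
drive_effector(rows=[0.046,-0.013,0.012,-7,0.085,0.092,-0.026,0.024,-14,0.085,0.138,-0.039,0.036,-21,0.085,0.184,-0.052,0.048,-28,0.085,0.230,-0.065,0.06,-35,0.085], grip_n=40)

```text
time: 0.52
ee_pos: [0.3103, -0.4316, 0.2048]
tcp_rot: [-180.0, -0.0, 49.4]
wrist_force: [1.1, -0.8, 0.5]
opening: 0.0852
grasp_force: 0.0
```

```bash
python3 rel.py 0.5475 -0.2946 0.12 88.8
```

```text
rel [  0.2584   0.091    0.0848 -39.401 ] pos [ 0.3103 -0.4316  0.2048] [-1.7998e+02 -1.0000e-02  4.9400e+01] t 0.52
```

Emit:
drive_effector(rows=[0.04,0.014,0.012,-7,0.085,0.08,0.028,0.024,-14,0.085,0.12,0.042,0.036,-21,0.085,0.16,0.056,0.048,-28,0.085,0.2,0.07,0.06,-35,0.085], grip_n=40)

```text
time: 0.93
ee_pos: [0.4844, -0.3318, 0.148]
tcp_rot: [-180.0, -0.0, 84.4]
wrist_force: [-1.1, -0.8, 0.2]
opening: 0.0852
grasp_force: 0.0
```

```bash
python3 rel.py 0.5475 -0.2946 0.12 88.8
```

```text
rel [ 0.0431  0.0592  0.028  -4.3647] pos [ 0.4844 -0.3318  0.148 ] [-1.7998e+02 -1.0000e-02  8.4440e+01] t 0.93
```

Emit:
drive_effector(rows=[0.022,0.03,0.014,-2.2,0.085,0.043,0.059,0.028,-4.4,0.085,0.043,0.059,0.028,-4.4,0.085,0.043,0.059,0.028,-4.4,0.085], grip_n=40)

```text
time: 1.27
ee_pos: [0.5467, -0.2949, 0.1188]
tcp_rot: [-179.8, -0.1, 88.6]
wrist_force: [-0.4, -0.9, 0.0]
opening: 0.0852
grasp_force: 0.0
```

```bash
python3 rel.py 0.5475 -0.2946 0.03 88.8
python3 - <<'E'
from h import *
import cv2
a=bot.camera("wrist"); cv2.imwrite("pics/w1.png",a)
i=bot.camera_info("wrist")
print(np.round(i["extrinsics"],3).tolist())
# predicted outline of reacher grip for check
for p in [(-74,-30),(-74,30),(-52,-30),(-52,30),(47,-30),(47,30),(77,-30),(77,30)]:
    a_=np.radians(88.8);c,s=np.cos(a_),np.sin(a_);x,y=np.array(p)/1000
    print(p,w2px("wrist",[.5475+c*x-s*y,-.2946+s*x+c*y,.036]).round())
E
```

```text
rel [ 0.0003  0.0008  0.0888 -0.1534] pos [ 0.5467 -0.2949  0.1188] [-1.7983e+02 -8.0000e-02  8.8650e+01] t 1.27
[[1.0, -0.024, -0.01, 0.546], [-0.026, -0.958, -0.287, -0.222], [-0.003, 0.287, -0.958, 0.236], [0.0, 0.0, 0.0, 1.0]]
(-74, -30) [374. 369.]
(-74, 30) [281. 369.]
(-52, -30) [375. 339.]
(-52, 30) [280. 339.]
(47, -30) [382. 181.]
(47, 30) [273. 181.]
(77, -30) [384. 123.]
(77, 30) [271. 124.]
```

View pics/w1.png

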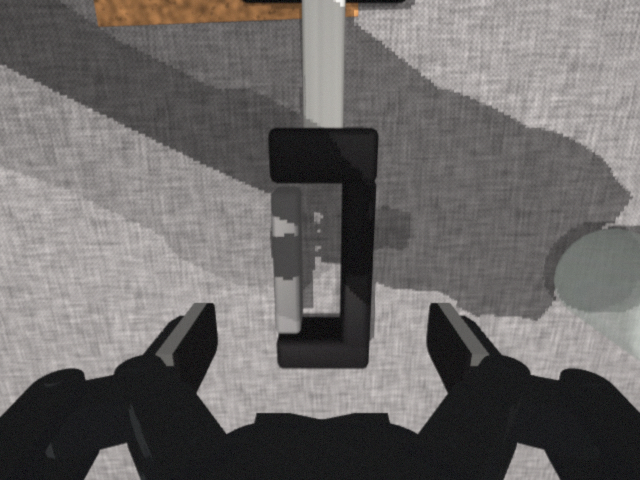

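The wrist view shows the grip between the fingers: rear block at (278–369, 366) and front block at (269–378, 128). The reacher lies about 2.5 mm closer to the robot in x than I estimated. Next I descend and pinch.

Emit:
drive_effector(rows=[0,-0.002,0.035,0,0.085,0,-0.002,0.065,0,0.085,0,-0.002,0.088,0,0.085,0,-0.002,0.088,0,0.085], grip_n=40)

```text
time: 1.65
ee_pos: [0.5408, -0.2963, 0.0284]
tcp_rot: [-179.7, -0.2, 88.4]
wrist_force: [-0.2, 0.2, -0.5]
opening: 0.0848
grasp_force: 0.0
```

Emit:
drive_effector(rows=[0,0,0,0,0.057,0,0,0,0,0.057,0,0,0,0,0.057,0,0,0,0,0.057,0,0,0,0,0.057], grip_n=40)

```text
time: 2.07
ee_pos: [0.5457, -0.2977, 0.036]
tcp_rot: [179.7, 0.2, 88.5]
wrist_force: [1.6, -1.6, 7.3]
opening: 0.0573
grasp_force: 7.6
```

```bash
python3 rel.py 0.545 -0.2946 0.03 88.8
```

```text
rel [ 0.0031 -0.0008  0.006  -0.3418] pos [ 0.5457 -0.2977  0.036 ] [1.7974e+02 1.6000e-01 8.8460e+01] t 2.07
```

Emit:
drive_effector(rows=[0,0,0,0,0.057,0,0,0,0,0.057,0,0,0,0,0.057], grip_n=40)

```text
time: 2.32
ee_pos: [0.5457, -0.2977, 0.036]
tcp_rot: [179.7, 0.2, 88.5]
wrist_force: [1.5, -1.9, 7.4]
opening: 0.0571
grasp_force: 7.6
```

```bash
python3 rel.py 0.545 -0.2946 0.03 88.8
```

```text
rel [ 0.0031 -0.0008  0.006  -0.3425] pos [ 0.5457 -0.2977  0.036 ] [1.7973e+02 1.6000e-01 8.8460e+01] t 2.32
```

Emit:
drive_effector(rows=[0,0,-0.004,0,0.057,0,0,-0.004,0,0.057,0,0,-0.004,0,0.057], grip_n=40)

```text
time: 2.57
ee_pos: [0.5444, -0.2968, 0.0376]
tcp_rot: [179.9, 0.0, 88.5]
wrist_force: [0.1, -1.5, -0.4]
opening: 0.0572
grasp_force: 7.2
```

Emit:
drive_effector(rows=[0,0,0,0,0.066,0,0,0,0,0.066,0,0,-0.004,0,0.066,0,0,-0.004,0,0.066], grip_n=40)

```text
time: 2.9
ee_pos: [0.5443, -0.2965, 0.0414]
tcp_rot: [180.0, 0.0, 88.5]
wrist_force: [0.6, -0.3, -0.3]
opening: 0.0658
grasp_force: 0.0
```

Emit:
drive_effector(rows=[0,0,0,0,0.057,0,0,0,0,0.057,0,0,0,0,0.057,0,0,0,0,0.057,0,0,0,0,0.057], grip_n=40)

```text
time: 3.32
ee_pos: [0.5451, -0.2967, 0.0417]
tcp_rot: [179.9, 0.0, 88.5]
wrist_force: [4.2, 0.5, 5.1]
opening: 0.0571
grasp_force: 8.9
```

```bash
python3 - <<'E'
from h import *
import cv2
a=bot.camera("top"); print(bot.get_obs()["ee_pos"])
r=cv2.resize(a[190:320,340:540],None,fx=4,fy=4,interpolation=cv2.INTER_CUBIC); cv2.imwrite("pics/c1.png",r)
E
```

```text
[ 0.54504403 -0.29665848  0.04165714]
```

View pics/c1.png

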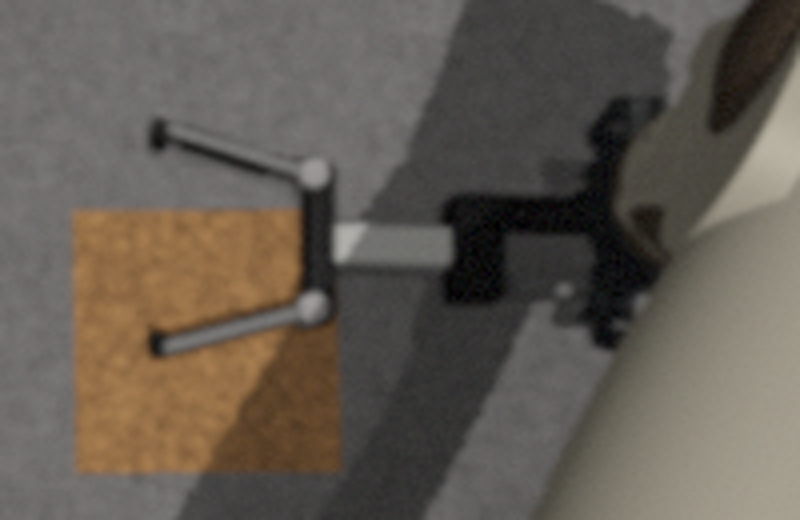

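The view shows the reacher pinched and the jaws still open. The pivots are at full-image (418.7,233) and (418,266.7), the tips at (379.5,223.5) and (379.5,276).

```bash
cat > tool.py <<'E'
from h import *
def pose(pr,pl,tr,tl,z=.037):
    P=[px2w("top",*p,z) for p in (pr,pl,tr,tl)]; a=P[0]-P[1]; yaw1=np.degrees(np.arctan2(a[1],a[0]))+90
    m=(P[0]+P[1])/2; t=(P[2]+P[3])/2; d=t-m; print("pivmid",m.round(4),"tipmid",t.round(4),"yaw piv",yaw1.round(1),"yaw tips",np.degrees(np.arctan2(d[1],d[0])).round(1),"ee",bot.get_obs()["ee_pos"].round(4))
E
python3 - <<'E'
from tool import *
pose((418.75,233),(418,266.75),(379.5,223.5),(379.5,276))
print("tin",px2w("top",262.9,197.1,.066),"sc",w2px("scene",[.658,.208,.066]),w2px("scene",[.658,.208,0]))
E
```

```text
pivmid [ 0.5466 -0.1392] tipmid [ 0.5464 -0.0526] yaw piv 87.6 yaw tips 90.1 ee [ 0.545  -0.2967  0.0417]
tin [0.65776589 0.20783327] sc [394.97905375 230.12269352] [391.11456194 246.33174741]
```

Emit:
drive_effector(rows=[0.007,0.006,-0.001,0,0.057,0.02,0.017,-0.001,0,0.057,0.034,0.029,-0.001,0,0.057,0.048,0.041,-0.001,0,0.057,0.062,0.053,-0.001,0,0.057], grip_n=40)

```text
time: 3.78
ee_pos: [0.5988, -0.2354, 0.0417]
tcp_rot: [-179.9, 0.0, 88.4]
wrist_force: [-1.6, -2.7, 2.8]
opening: 0.0574
grasp_force: 5.9
```

Emit:
drive_effector(rows=[0.014,0.012,0,0,0.057,0.028,0.024,0,0,0.057,0.042,0.037,0,0,0.057,0.056,0.049,0,0,0.057,0.064,0.056,0,0,0.057])

```text
time: 4.2
ee_pos: [0.6571, -0.1721, 0.0416]
tcp_rot: [-179.9, 0.0, 88.5]
wrist_force: [-2.4, -4.1, 5.5]
opening: 0.0569
grasp_force: 5.7
```

Emit:
drive_effector(rows=[0,0,0,0,0.057,0,0,0,0,0.057,0,0,0,0,0.057])

```text
time: 4.45
ee_pos: [0.6562, -0.1733, 0.0417]
tcp_rot: [-180.0, -0.0, 88.5]
wrist_force: [2.4, 2.2, 1.9]
opening: 0.0569
grasp_force: 7.5
```

```bash
python3 rel.py .6613 -.0045 .0417 88.5
python3 - <<'E'
from h import *
import cv2
a=bot.camera("top")
r=cv2.resize(a[140:290,200:400],None,fx=4,fy=4,interpolation=cv2.INTER_CUBIC); cv2.imwrite("pics/c2.png",r)
E
```

```text
rel [ 0.1689  0.0007 -0.     -0.0061] pos [ 0.6562 -0.1733  0.0417] [-1.7999e+02 -4.0000e-02  8.8490e+01] t 4.45
```

View pics/c2.png

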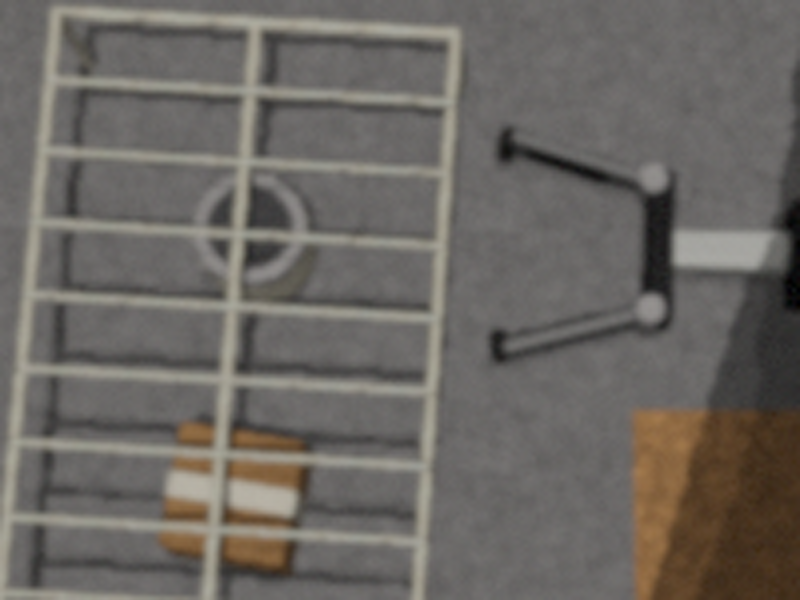

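The view shows the open jaws just in front of the rack and in line with the tin. The tin is at full-image (263,197.2), the pivots at (363.7,185) and (362.7,217.5), the tips at (326.5,176.2) and (324.7,226.5).

```bash
python3 - <<'E'
from tool import *
pose((363.75,185),(362.75,217.5),(326.5,176.25),(324.75,226.5))
print("tin",px2w("top",263,197.25,.066))
E
```

```text
pivmid [ 0.6569 -0.0167] tipmid [0.6563 0.0686] yaw piv 88.1 yaw tips 90.4 ee [ 0.656  -0.1736  0.0416]
tin [0.65742536 0.20760116]
```

Emit:
drive_effector(rows=[0.01,0,0,0,0.057,0.03,0,0,0,0.057,0.05,0,0,0,0.057,0.07,0,0,0,0.057,0.09,0,0,0,0.057])

```text
time: 4.92
ee_pos: [0.6581, -0.0833, 0.0416]
tcp_rot: [-180.0, 0.1, 88.4]
wrist_force: [0.2, -1.7, 1.2]
opening: 0.0571
grasp_force: 6.8
```

Emit:
drive_effector(rows=[0.02,0,0,0,0.057,0.04,0.001,0,0,0.057,0.06,0.002,0,0,0.057,0.075,0.002,0,0,0.057,0.079,0.002,0,0,0.057])

```text
time: 5.33
ee_pos: [0.6624, -0.0027, 0.0416]
tcp_rot: [-180.0, 0.0, 88.6]
wrist_force: [0.0, -2.2, 2.0]
opening: 0.057
grasp_force: 6.8
```

Emit:
drive_effector(rows=[0,0,0,0,0.057,0,0,0,0,0.057])

```text
time: 5.5
ee_pos: [0.6626, -0.0046, 0.0416]
tcp_rot: [-180.0, -0.0, 88.5]
wrist_force: [-0.6, 1.3, 1.7]
opening: 0.0575
grasp_force: 6.7
```

```bash
python3 rel.py .6613 -.0045 .0417 88.5
python3 - <<'E'
from h import *
import cv2
a=bot.camera("top")
r=cv2.resize(a[140:290,200:400],None,fx=4,fy=4,interpolation=cv2.INTER_CUBIC); cv2.imwrite("pics/c3.png",r)
E
```

```text
rel [ 0.     -0.0013 -0.0001 -0.0041] pos [ 0.6626 -0.0046  0.0416] [-1.7997e+02 -3.0000e-02  8.8500e+01] t 5.5
```

View pics/c3.png

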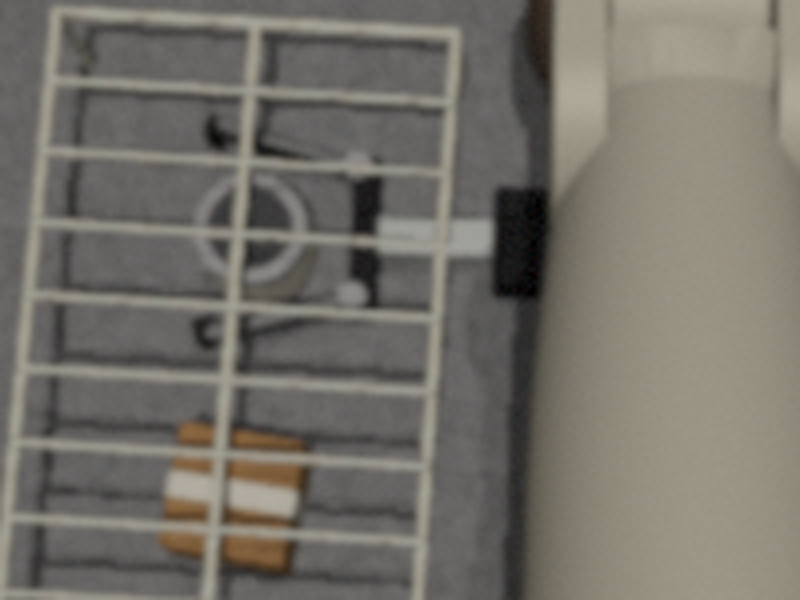

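The tin stands centred between the open jaws: pivots at crop (357,161) and (352,293), tin at (252,229). Now I squeeze gently in steps.

Emit:
drive_effector(rows=[0,0,0,0,0.053,0,0,0,0,0.05,0,0,0,0,0.048,0,0,0,0,0.047,0,0,0,0,0.046], grip_n=40)

```text
time: 5.97
ee_pos: [0.6646, -0.0056, 0.0435]
tcp_rot: [179.7, 0.0, 88.4]
wrist_force: [6.3, 1.3, 8.4]
opening: 0.0463
grasp_force: 13.4
```

Emit:
drive_effector(rows=[0,0,0,0,0.044,0,0,0,0,0.042,0,0,0,0,0.04,0,0,0,0,0.038,0,0,0,0,0.038], grip_n=40)

```text
time: 6.38
ee_pos: [0.665, -0.0056, 0.0443]
tcp_rot: [179.7, 0.0, 88.4]
wrist_force: [5.6, 0.9, 10.8]
opening: 0.0428
grasp_force: 40.7
```

Emit:
drive_effector(rows=[0,0,0,0,0.038,0,0,0,0,0.038,0,0,0,0,0.038], grip_n=40)

```text
time: 6.63
ee_pos: [0.6651, -0.0056, 0.0442]
tcp_rot: [179.7, 0.0, 88.4]
wrist_force: [4.5, -0.5, 10.8]
opening: 0.0429
grasp_force: 40.7
```

Emit:
drive_effector(rows=[0,0,-0.002,0,0.038,-0.008,0,-0.002,0,0.038,-0.02,0,-0.002,0,0.038,-0.034,0,-0.002,0,0.038,-0.048,0,-0.002,0,0.038], grip_n=40)

```text
time: 7.05
ee_pos: [0.6615, -0.0529, 0.0442]
tcp_rot: [180.0, -0.1, 88.5]
wrist_force: [0.0, 6.6, 7.1]
opening: 0.0427
grasp_force: 42.0
```

Emit:
drive_effector(rows=[-0.014,0,0,0,0.038,-0.028,0,0,0,0.038,-0.036,0,0,0,0.038,-0.038,0,0,0,0.038,-0.038,0,0,0,0.038])

```text
time: 7.47
ee_pos: [0.6604, -0.0921, 0.0442]
tcp_rot: [180.0, -0.0, 88.4]
wrist_force: [0.4, -0.5, 6.7]
opening: 0.0427
grasp_force: 41.9
```

```bash
python3 - <<'E'
from h import *
import cv2
a=bot.camera("scene")
r=cv2.resize(a[110:310,230:480],None,fx=3,fy=3,interpolation=cv2.INTER_CUBIC); cv2.imwrite("pics/s4.png",r)
E
```

```text
(no output)
```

View pics/s4.png

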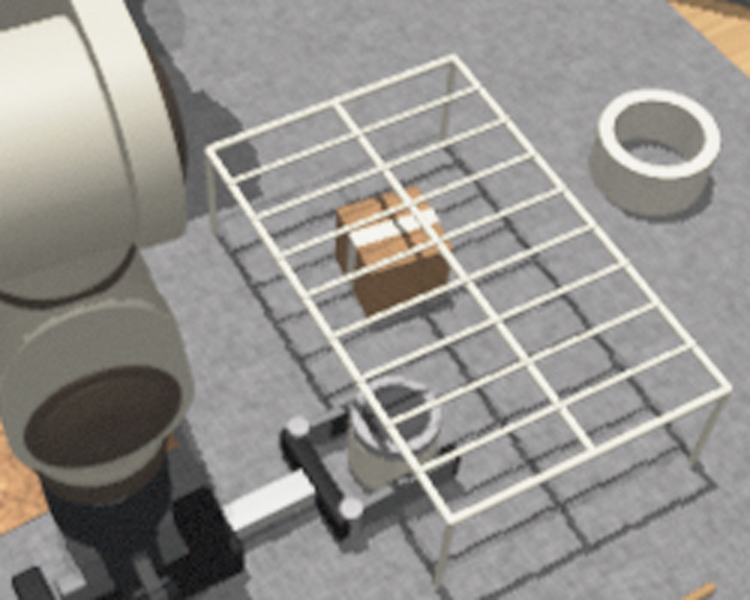

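The tin is upright in the closed jaws at crop (393,430) and already near the rack's front edge. The carton at (392,250) has not moved. I continue pulling out, then go diagonally to the pad.

Emit:
drive_effector(rows=[-0.01,0,0,0,0.038,-0.028,0,0,0,0.038,-0.048,0,0,0,0.038,-0.068,0,0,0,0.038,-0.085,-0.002,0,0,0.038])

```text
time: 7.93
ee_pos: [0.6563, -0.1765, 0.0442]
tcp_rot: [180.0, -0.1, 88.5]
wrist_force: [0.9, 5.6, 8.2]
opening: 0.043
grasp_force: 42.3
```

Emit:
drive_effector(rows=[-0.009,-0.008,0,0,0.038,-0.021,-0.022,0,0,0.038,-0.033,-0.037,0,0,0.038,-0.045,-0.052,0,0,0.038,-0.057,-0.067,0,0,0.038])

```text
time: 8.35
ee_pos: [0.5874, -0.2315, 0.0443]
tcp_rot: [179.9, -0.0, 88.5]
wrist_force: [3.8, 2.2, 5.9]
opening: 0.0428
grasp_force: 43.0
```

Emit:
drive_effector(rows=[-0.012,-0.015,0,0,0.038,-0.024,-0.03,0,0,0.038,-0.036,-0.045,0,0,0.038,-0.048,-0.06,0,0,0.038,-0.058,-0.073,0,0,0.038])

```text
time: 8.77
ee_pos: [0.5125, -0.2877, 0.0443]
tcp_rot: [179.9, -0.0, 88.4]
wrist_force: [3.9, 3.1, 4.8]
opening: 0.0432
grasp_force: 42.9
```

Emit:
drive_effector(rows=[-0.005,-0.008,0,0,0.038,-0.007,-0.013,0,0,0.038,-0.007,-0.013,0,0,0.038])

```text
time: 9.02
ee_pos: [0.499, -0.2946, 0.0442]
tcp_rot: [-180.0, 0.1, 88.4]
wrist_force: [-3.2, -3.9, 8.5]
opening: 0.0425
grasp_force: 41.2
```

```bash
python3 rel.py .497 -.2965 .044 88.5
python3 - <<'E'
from h import *
import cv2
a=bot.camera("top")
r=cv2.resize(a[150:330,330:530],None,fx=3,fy=3,interpolation=cv2.INTER_CUBIC); cv2.imwrite("pics/c5.png",r)
E
```

```text
rel [-0.002  -0.002   0.0002 -0.1205] pos [ 0.499  -0.2946  0.0442] [-1.7997e+02  7.0000e-02  8.8380e+01] t 9.02
```

View pics/c5.png

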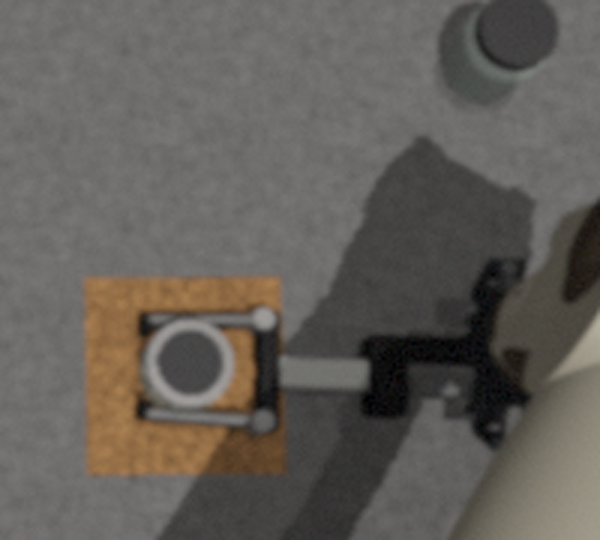

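Emit:
drive_effector(rows=[0,0,0,0,0.044,0,0,0,0,0.047,0,0,0,0,0.05,0,0,0,0,0.053,0,0,0,0,0.057], grip_n=40)

```text
time: 9.48
ee_pos: [0.4999, -0.2929, 0.0429]
tcp_rot: [-179.9, -0.1, 88.5]
wrist_force: [-0.5, 0.6, -1.2]
opening: 0.0573
grasp_force: 6.6
```

Emit:
drive_effector(rows=[0,0,0,0,0.057,0,0,0,0,0.057,0,0,0,0,0.057], grip_n=40)

```text
time: 9.73
ee_pos: [0.5002, -0.2932, 0.0436]
tcp_rot: [-180.0, -0.0, 88.5]
wrist_force: [-0.3, -0.5, -2.3]
opening: 0.0567
grasp_force: 6.7
```

```bash
python3 rel.py .497 -.2965 .044 88.5
python3 - <<'E'
from h import *
import cv2
print("tin before",px2w("top",393,271,.066))
a=bot.camera("top")
r=cv2.resize(a[150:330,330:530],None,fx=3,fy=3,interpolation=cv2.INTER_CUBIC); cv2.imwrite("pics/c6.png",r)
E
```

```text
rel [-0.0034 -0.0031 -0.0004 -0.0053] pos [ 0.5002 -0.2932  0.0436] [-1.7999e+02 -2.0000e-02  8.8490e+01] t 9.73
tin before [ 0.49547158 -0.07892573]
```

View pics/c6.png

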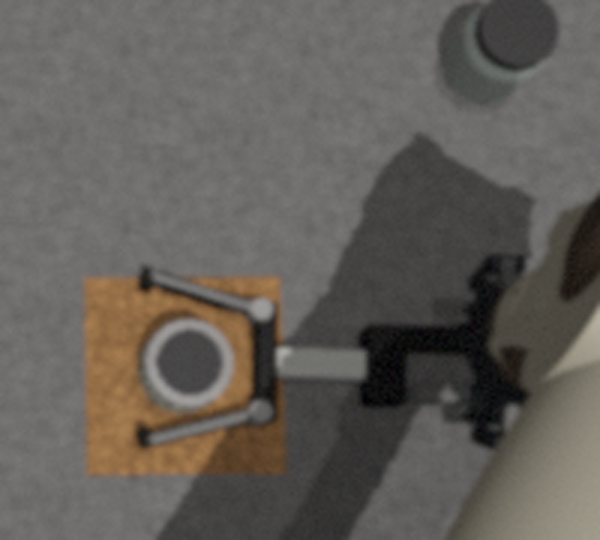

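The jaws are open and the tin stands on the cork at crop (188,362). Now I back straight off, release and lift away.

Emit:
drive_effector(rows=[-0.008,0,0.001,0,0.057,-0.024,0,0.001,0,0.057,-0.044,0,0.001,0,0.057,-0.064,0,0.001,0,0.057,-0.084,0,0.001,0,0.057])

```text
time: 10.2
ee_pos: [0.4979, -0.3793, 0.0429]
tcp_rot: [180.0, 0.0, 88.5]
wrist_force: [1.4, 0.6, -1.1]
opening: 0.0569
grasp_force: 6.8
```

Emit:
drive_effector(rows=[-0.018,0,0,0,0.057,-0.03,0,0,0,0.057,-0.036,0,0,0,0.057,-0.036,0,0,0,0.057,-0.036,0,0,0,0.057])

```text
time: 10.62
ee_pos: [0.497, -0.4136, 0.0428]
tcp_rot: [-180.0, 0.0, 88.5]
wrist_force: [0.5, -1.6, -0.8]
opening: 0.0571
grasp_force: 6.8
```

Emit:
drive_effector(rows=[0,0,0,0,0.065,0,0,0,0,0.075,0,0,0,0,0.085,0,0,0,0,0.085,0,0,0,0,0.085])

```text
time: 11.03
ee_pos: [0.4972, -0.413, 0.043]
tcp_rot: [180.0, 0.0, 88.5]
wrist_force: [-0.3, 0.0, -0.9]
opening: 0.0852
grasp_force: 0.0
```

Emit:
drive_effector(rows=[0,0,-0.01,0,0.085,0,0,-0.03,0,0.085,0,0,-0.06,0,0.085,0,0,-0.1,0,0.085,0,0,-0.14,0,0.085])

```text
time: 11.45
ee_pos: [0.4965, -0.4128, 0.1845]
tcp_rot: [-179.9, -0.0, 88.5]
wrist_force: [1.3, -1.1, 0.8]
opening: 0.0849
grasp_force: 0.0
```

Emit:
drive_effector(rows=[-0.03,-0.02,-0.02,0,0.085,-0.06,-0.05,-0.03,0,0.085,-0.06,-0.08,-0.03,0,0.085,-0.06,-0.11,-0.03,0,0.085,-0.06,-0.11,-0.03,0,0.085])

```text
time: 11.87
ee_pos: [0.3813, -0.4709, 0.2145]
tcp_rot: [-180.0, 0.0, 88.3]
wrist_force: [0.4, 1.1, -1.0]
opening: 0.0849
grasp_force: 0.0
```

Emit:
drive_effector(rows=[0,0,0,0,0.085,0,0,0,0,0.085,0,0,0,0,0.085])

```text
time: 12.12
ee_pos: [0.3862, -0.4702, 0.2131]
tcp_rot: [180.0, 0.0, 88.5]
wrist_force: [0.4, -0.5, -0.8]
opening: 0.0852
grasp_force: 0.0
```

```bash
python3 - <<'E'
from h import *
import cv2
cv2.imwrite("pics/top9.png",bot.camera("top"))
E
```

```text
(no output)
```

View pics/top9.png

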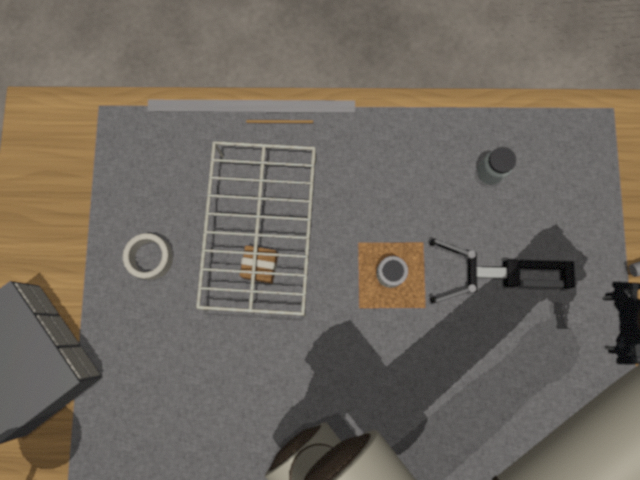

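The tin stands on the cork at (392,271). The reacher lies flat with open jaws, tips at (432,242) and (432,298), clear of the tin. The carton, jar and tape have not moved, and the arm is clear.

```bash
python3 -c "
from workcell import bot
print(bot.job_done())"
```

```text
the job is handed in; nothing more can be done
None
```

The job is handed in after about 12 s of the 48 s allowed: the tin stands on the cork, the reacher lies flat and clear of it, and the carton, jar and tape roll are where they were.

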